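# Load a stepped bar into the push-latch marking machine

## Robot

A 7-joint arm with a two-finger parallel gripper is mounted at the origin on the work surface. World frame = base frame: x ahead of the robot, y to its left, z up, the work surface at z = 0. Lengths are in mm, angles in degrees, forces in N, time in s.
With the tool pointing down it reaches from about 400 to 900 mm from the base axis. Payload 5.6 kg.
Tool frame: the origin (TCP) lies on the centre line of the jaws, within the pads' length; the fingertips stand 25 mm ahead of it and the grasp point (between the pads) lies 6 mm ahead of it (bot.nose_length is the distance from the TCP to the fingertips, in mm); z points along the fingers, y is the line along which they close (so a half turn about z gives the same grasp; the last joint's range is limited). The gripper opens to 92 mm and grips with 3 to 60 N. Pads are 20 mm wide; open, the fingers measure 128 mm over their backs; the gripper's body (75 mm by 189 mm) begins 69 mm behind the grasp point.
Start: joints at [70.073, 26.786, -0.665, 91.828, 0.344, 61.387, -3.226], TCP at [195.026, -620.059, 239.592] pointing down, gripper open.
Joint ranges: [-144.91, 144.91], [-17.63, 115.5], [-89.93, 88.59], [15.96, 139.68], [-74.01, 254.01], [8.47, 105.57], [-167.45, 167.45]. Speed limits (degrees/s): [147.25, 147.25, 180, 180, 180, 180, 180].

## Interface

Orientations are given as [roll, pitch, yaw] about the fixed x, y, z axes, in that order (R = Rz(yaw) Ry(pitch) Rx(roll)).
In Python, from cell import bot, grab_frame, workorder gives the robot as it stands.
- The arm moves only by the tool drive_tool, never from a script. Its arguments are lists of equal length, an entry for each row: "travel": the shift along the world's x, y, z in m, a list of three; "rot": the turn, a rotation vector about the world's x, y, z in degrees, a list of three. In form: {"travel": [[dx, dy, dz], ...], "rot": [[rx, ry, rz], ...]}. A call has 1 to 12 rows; each row shifts and turns the commanded pose from where the row before left it; what a row does not reach is not made up. A row lasts 1/10 s, in which the tool goes at most 50 mm and 8.59 degrees, less where a joint would pass 70% of its speed; a pose out of reach is approached as far as the arm can. A call is refused whole if a number of a shift passes 0.05 or a number of a turn 8.59, either way. A call with a gripper value outside its range is refused whole. "claw" is the opening, from -1 (shut) to 1 (fully open), set as the call begins (left out, the last holds). The fingers move at their own pace and stop on an object; the grip force is fixed at half the most. Time passes only in rows, so rows that do not move let the fingers close. It gives the time, the measured TCP pose, the force, the opening and the grip force at its end, in the units of the state.
- bot.sense(): the state, without advancing time (a new reading comes with each control period).
- grab_frame(name): name is "scene" or "top"; returns a dict with "color" (420x560x3 uint8, red, green, blue), "camera_matrix" (3x3 intrinsics, pixels), "world_from_camera" (4x4, takes a point from camera to world coordinates). Camera axes: x right, y down, z forward; pixel columns grow to the right and rows downward; lengths in mm; the calibration is good to about 2 mm. A picture is of the moment at which its call begins. There is no depth.
- workorder.job_done(): hands the job in; it is judged then, once.
The state is a dict: "time": time; "joint_pos": joint angles; "qvel": joint speeds; "tau": joint torques, N m; "eef_pos": TCP position; "eef_rot": TCP orientation; "ft_force": force on the tool from outside, world axes, zero at the start; "moment": the same for the moment, N m; "finger_gap": finger opening in mm; "finger_force": force on a finger pad.
Only numpy, scipy, OpenCV 4.12 (cv2) and the standard library are available. Lean on these libraries where they do the work, as an engineer would, in place of code of your own. Each camera call takes 0.05 s, during which the arm holds its last target. There are 200 camera calls.

## Task

Press the free edge of the door in the top of the grey marking machine until its catch gives and it swings fully open, pressing firmly but never forcing it. Then take the stepped bar (the one with the narrow tongue) out of the rack by its tongue, lay it flat on the rubber mat, take it again by its thick body and set it gently in the machine, flat on the bed with its tongue between the two cheeks and its shoulder close up to them. Last, push the free end of the hold-down arm across the bar until it meets its stop; leave the other bars and everything else on the bench where they are.

Things in the scene. Friction and masses are not known exactly. Their poses are not given: they have to be found in the camera images.
- door (a joint): Push-to-release door: inset steel panel, 242 x 274 x 10 mm, closing the top of the grey machine, flush with its rim. 0 = shut, held by its catch; negative = pressed in; -0.028 = solid end stop (7 mm down at the free edge); 2.0 = fully open, past upright. Hinged along the machine's +y side; the catch is under the middle of the free (-y) edge.
- door_press (a point): Point to press: on the door's upper face (121 mm up when shut), over the catch, 19 mm in from the middle of the free edge. Pressing takes 4 to 8 N; the catch lets go after 4 to 6 mm, just before the end stop. A light spring (1 to 2 N here) then swings the door open by itself in 2 s, once the finger is moved up and off the free edge.
- door_hinge (a point): Middle of the door's hinge line, which runs along machine x, 121 mm above the bench. The open door stands here, 270 mm tall, leaning outward 25 degrees.
- machine: Grey steel box, 270 (x) x 306 (y) x 121 mm high, fixed; origin at the centre of its underside. Walls 12 mm; flat bed inside, 50 mm above the bench. In its frame the bar is to lie along x at y = -30 mm, tongue to +x, between two steel cheeks: x = 52 to 112 mm, 50 mm tall, 16 mm thick, 26 mm apart. Beside the bar's body the bed is open.
- nest_body (a point): Where the centre of the bar's thick body (point bar_body) must come: 15 mm above the bed. Its x and y axes are the machine's.
- nest_tongue (a point): Where the centre of the bar's tongue (point bar_tongue) must come: between the cheeks, 10 mm above the bed, 75 mm along machine +x from nest_body. When there, the shoulder of the bar is 4 mm short of the cheeks.
- clamp (a joint): Hold-down arm: steel, 130 x 20 x 20 mm, turning about an upright pin on a pillar. 0 = parked (starts at 0 to 0.25), 1.22 = at its stop, square across the bar (pointing to machine -y); grows anticlockwise seen from above. Stays where left; pushing its end takes 1 to 2 N. Underside 84 mm, top 104 mm above the bench, 4 mm above the seated bar.
- clamp_pivot (a point): Pin of the hold-down arm, at the arm's mid-height (94 mm above the bench).
- clamp_tip (a point): Middle of the arm's free end face, at mid-height, 130 mm from the pin. Moves with the arm.
- bar_body (a point): The stepped bar (bare aluminium, loose, 150 mm long, about 0.2 kg): this point is the centre of its thick body, 90 mm long, 34 mm wide, 30 mm high. Its x axis points to the tongue, its z axis up. At the start the body is deep in a slot of the rack, with no room for fingers beside it; the tongue sticks out.
- bar_tongue (a point): Centre of the bar's tongue, 60 mm long, 18 mm wide, 20 mm high, 75 mm along the bar's x from bar_body; undersides of tongue and body are level.
- rack: Fixed plywood rack, 220 x 105 mm, three slots along its y axis, 70 mm apart, one bar in each (which is where varies). Slot floors 30 mm, slot walls 75 mm above the bench: lift a bar more than 45 mm. The bars' ends stick out 63 mm at its +y side, nothing but the bench under them. Origin at the underside.
- mat: Thin fixed rubber mat, 240 mm (x) by 110 mm (y), 4 mm thick, between rack and machine, kept clear; origin at the centre of its underside. Place to lay the bar down, lengthwise, for changing the grip.
- plain_bar_center (a point): Another bar in the rack, plain, 34 x 30 x 150 mm, no step; to be left there. Centre.
- wide_bar_center (a point): Third bar in the rack, 150 mm long; its outer end is thinner (12 mm) but as wide (34 mm) as its body; to be left there. Centre of the whole length.
- oil_bottle: Bystander on the bench: white plastic bottle. To be left alone.
- wrench: Bystander on the bench: spanner. To be left alone.
- screwdriver: Bystander on the bench: screwdriver. To be left alone.
- tape_roll: Bystander on the bench: roll of tape. To be left alone.
- steel_block: Bystander on the bench: steel block. To be left alone.
There are look-alikes about, which are no part of the job. What is shaped like the part that bears bar_body but green is not meant.

How it is judged (in metres and radians):
On the way, in this order (a step that is already met when the one before it is completed fails the run):
1. the door has been released and has swung open (value of joint door above 1.5 rad), for 0.2 s.
2. the stepped bar lies flat on the mat, let go (x of bar_body in the frame of mat between -0.09 and 0.09 m and y of bar_body in the frame of mat between -0.05 and 0.05 m and height (world z) of bar_body below 0.024 m and angle between bar_body's own z axis and vertical below 0.06 rad and contact force between the fingers and bar below 0.1 N and linear speed of bar below 0.02 m/s), for 0.2 s.
3. the stepped bar lies in the machine, tongue between the cheeks, let go (horizontal distance between bar_body and nest_body below 0.01 m and horizontal distance between bar_tongue and nest_tongue below 0.01 m and z of bar_body in the frame of nest_body below 0.003 m and z of bar_tongue in the frame of nest_tongue below 0.003 m and angle between bar_body's own z axis and vertical below 0.06 rad and contact force between the fingers and bar below 0.1 N), for 0.2 s.
4. the hold-down arm is across the bar against its stop (value of joint clamp above 1.16 rad), for 0.2 s.
At the end, for the whole second after the job is handed in: Door open (above 1.5 rad); stepped bar let go, at rest flat on the bed: body and tongue centres within 10 mm horizontally of nest_body and nest_tongue, at most 3 mm above them, tilt under 0.06 rad; hold-down arm at its stop (above 1.16 rad) (all of step 3 and value of joint door above 1.5 rad and value of joint clamp above 1.16 rad and linear speed of bar below 0.02 m/s); the robot touches nothing.
It fails at once if the door is pressed with more than 40 N (contact force between any of the arm, the fingers and door above 40 N).
It fails at once if the stepped bar is dropped into the machine (falls faster than 0.6 m/s there) (horizontal distance between bar_body and nest_body below 0.05 m and height (world z) of bar_body below 0.16 m and linear speed of bar above 0.6 m/s).
It fails at once if one of the other two bars is moved more than 25 mm (distance of any of plain_bar_center, wide_bar_center from where it was at the start of the episode above 0.025 m).
It fails at once if a bystander is moved more than 30 mm (distance of any of oil_bottle, wrench, screwdriver, tape_roll, steel_block from where it was at the start of the episode above 0.03 m).
It also fails if it takes over 72 s, if anything falls off the work surface, if the arm or the gripper's body presses on something with over 40 N, if the wrist force passes 120 N, or if a joint passes its speed limit or range.

## Working session

There is one attempt and no reset: what is moved stays moved. The work goes in short steps, Python scripts to look and compute and a tool call to move; the robot and the scene stay as the last step left them, time stands still between calls to the robot, and variables do not carry over. Pictures are saved under pics/ and viewed, at most 10 in all, crops included, and the job is handed in when it is done.

Besides the shell and the picture viewer there is one more tool, called after "Call:" as a command line: name --argument value ..., lists and objects as JSON in quotes. drive_tool: Moves the arm, as the interface text tells. Its arguments: {"type":"object","properties":{"travel":{"type":"array","items":{"type":"array","items":{"type":"number"}}},"rot":{"type":"array","items":{"type":"array","items":{"type":"number"}}},"claw":{"type":"number"}},"required":["travel","rot"]}

```bash
mkdir -p pics; cat > h.py <<'E'
import numpy as np,cv2
from cell import bot,grab_frame,workorder
def shot(n,f):
    d=grab_frame(n);np.savez('pics/'+f+'.npz',**d);cv2.imwrite('pics/'+f+'.png',d['color'][:,:,::-1]);return d
def load(f): return dict(np.load('pics/'+f+'.npz'))
def ray(d,u,v):
    T=d['world_from_camera'];r=T[:3,:3]@np.linalg.inv(d['camera_matrix'])@[u,v,1];return T[:3,3],r
def onz(d,u,v,z):
    o,r=ray(d,u,v);return (o+r*(z-o[2])/r[2]).round(1)
def proj(d,p):
    T=np.linalg.inv(d['world_from_camera']);q=d['camera_matrix']@(T[:3,:3]@p+T[:3,3]);return (q[:2]/q[2]).round(1)
E
python3 - <<'E'
from h import *
a=shot('scene','s0');b=shot('top','t0')
for d in(a,b):print(d['world_from_camera'].round(2).tolist(),d['camera_matrix'].round(1).tolist())
print(bot.sense())
E
```

```text
[[0.13, 0.68, -0.72, 1528.47], [0.99, -0.1, 0.09, -153.86], [-0.01, -0.73, -0.69, 1047.79], [0.0, 0.0, 0.0, 1.0]] [[522.9, 0.0, 277.5], [0.0, 522.9, 204.3], [0.0, 0.0, 1.0]]
[[-0.02, -0.99, 0.12, 388.93], [-1.0, 0.02, -0.01, -28.39], [0.0, -0.12, -0.99, 1047.43], [0.0, 0.0, 0.0, 1.0]] [[400.4, 0.0, 278.9], [0.0, 400.4, 219.0], [0.0, 0.0, 1.0]]
{'time': 0.1, 'joint_pos': array([70.07086861, 26.83245048, -0.66429335, 91.87394286,  0.3464678 ,
       61.38616333, -3.22388919]), 'qvel': array([ 0.0456188 , -0.05001694, -0.05992592, -0.06696535,  0.04106468,
        0.05111366,  0.10756093]), 'tau': array([ 8.93059205e-04, -5.21653283e+01, -1.27973920e-02, -2.44368052e+01,
       -5.68152359e-02,  1.40645952e-02,  7.61216643e-05]), 'eef_pos': array([ 194.86512626, -619.60953349,  238.73092589]), 'eef_rot': array([-1.79909795e+02,  9.13169661e-03,  1.74644276e+01]), 'ft_force': array([ 0.69549222, -0.48206775, -1.07208728]), 'moment': array([ 0.00184892, -0.02768225,  0.0656453 ]), 'finger_force': 0.0, 'finger_gap': 91.74161914802973}
```

View pics/t0.png

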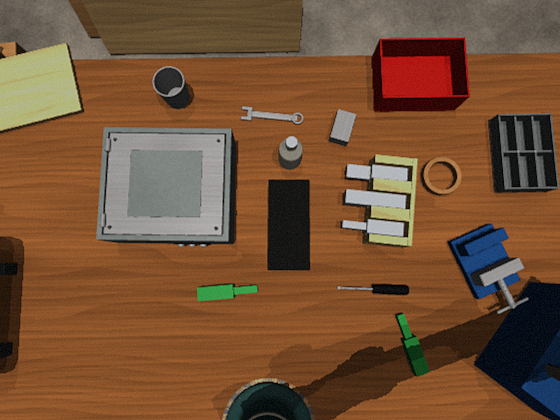

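View pics/s0.png

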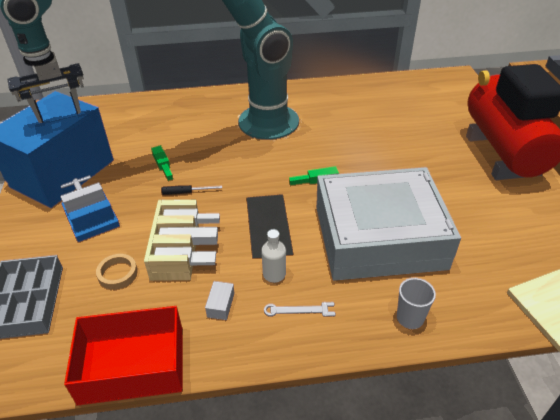

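The top view shows the machine at (168,185), hinge on the left, which is world +y, and its free edge near column 232. The mat is at (289,225). The rack is at (392,200), with bars at rows 172, 198 and 226. The stepped-bar candidates are the rack bars at (365,172), (375,198) and (367,226), plus the green ones at (228,292) and (412,345), which are excluded by colour. The bar at row 226 looks narrow-tongued, so I'll confirm that in a crop.

```bash
python3 - <<'E'
from h import *
a=load('s0')['color'][:,:,::-1];b=load('t0')['color'][:,:,::-1]
A=cv2.resize(b[145:255,335:425],None,fx=4.4,fy=4.4,interpolation=3)
B=cv2.resize(a[195:285,140:230],(396,396),interpolation=3)
A=cv2.copyMakeBorder(A,0,600-A.shape[0],0,0,0);B=cv2.copyMakeBorder(B,0,204-0,0,0,0)[:600]
cv2.imwrite('pics/c1.png',np.hstack([A[:,:],B]))
d=load('t0')
hsv=cv2.cvtColor(b,40)
# mat
m=(b.max(2)<40).astype('u1')*255;m[:170]=0;m[280:]=0;m[:,:255]=0;m[:,325:]=0
c=max(cv2.findContours(m,0,1)[0],key=cv2.contourArea);r=cv2.minAreaRect(c);print('mat',r,[onz(d,*p,4).tolist() for p in cv2.boxPoints(r)],onz(d,*r[0],4))
# rack
m=cv2.inRange(hsv,(22,60,120),(35,255,255));m[:140]=0;m[260:]=0;m[:,:330]=0;m[:,430:]=0
c=np.vstack([k for k in cv2.findContours(m,0,1)[0] if cv2.contourArea(k)>30]);r=cv2.minAreaRect(c);print('rack',r,onz(d,*r[0],75),[onz(d,*p,75).tolist() for p in cv2.boxPoints(r)])
# greys: machine and bars
m=cv2.inRange(hsv,(0,0,90),(180,45,255))
for k in cv2.findContours(m,0,1)[0]:
  if cv2.contourArea(k)>120:
    r=cv2.minAreaRect(k);print(r,cv2.contourArea(k))
    if cv2.contourArea(k)>4000:print([ (p.round(1).tolist(),onz(d,*p,121).tolist()) for p in cv2.boxPoints(r)])
E
```

```text
mat ((288.5, 224.5), (89.0, 41.0), 90.0) [[623.4, -8.7, 4.0], [621.6, -117.7, 4.0], [386.9, -111.4, 4.0], [388.7, -5.4, 4.0]] [503.5 -60.7   4. ]
rack ((392.9847717285156, 199.71319580078125), (42.961971282958984, 88.91631317138672), 4.085616588592529) [ 552.8 -317.4   75. ] [[448.4, -251.9, 75.0], [669.8, -277.8, 75.0], [660.2, -384.6, 75.0], [439.1, -355.9, 75.0]]
((508.0000305175781, 285.5000305175781), (43.826927185058594, 43.37971496582031), 63.43495178222656) 672.5
((372.7470703125, 226.1117706298828), (61.80809020996094, 14.474480628967285), 5.90614128112793) 647.0
((375.445556640625, 198.5445556640625), (60.697269439697266, 14.129528045654297), 5.710593223571777) 777.5
((376.6548767089844, 171.6985626220703), (61.129486083984375, 15.217888832092285), 1.847610354423523) 724.5
((290.5000305175781, 149.00003051757812), (21.920310974121094, 21.920310974121094), 45.0) 392.5
((163.307861328125, 183.87608337402344), (132.62542724609375, 112.68440246582031), 1.0609116554260254) 14321.0
[([96.0, 239.0], [464.5, 388.7, 121.0]), ([98.0, 126.30000305175781], [734.9, 394.2, 121.0]), ([230
[... 238 characters left out ...]
6603698730469, 125.18867492675781), (18.95575523376465, 29.12043571472168), 15.945395469665527) 507.0
((271.7230529785156, 116.21537780761719), (61.273162841796875, 13.147683143615723), 7.125016689300537) 363.5
((167.75001525878906, 81.24999237060547), (29.698482513427734, 30.405588150024414), 45.0) 709.5
((336.476318359375, 27.27963638305664), (55.44989776611328, 445.7300109863281), 89.20976257324219) 11613.0
[([113.30000305175781, 2.5999999046325684], [1054.6, 368.6, 121.0]), ([558.9000244140625, -3.5], [1055.7, -748.6, 121.0]), ([559.7000122070312, 51.900001525878906], [907.7, -735.1, 121.0]), ([114.0, 58.099998474121094], [907.8, 361.8, 121.0])]
((56.0, 29.0), (58.0, 112.0), 90.0) 3585.0
```

View pics/c1.png

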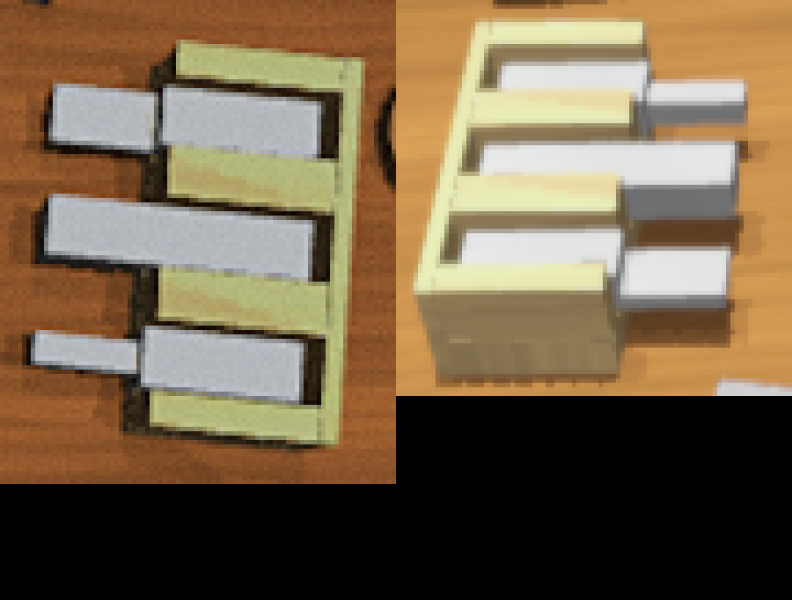

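The crop confirms it: the stepped bar is the one nearest the robot, at (367,226) in the top view, with a narrow tongue over columns 342–366. The bar at row 172 is as wide at its end as its body, and the one at row 198 is plain. Next I need the machine's corners.

```bash
python3 - <<'E'
from h import *
b=load('t0')['color'][:,:,::-1]
cv2.imwrite('pics/c2.png',cv2.resize(b[115:255,88:248],None,fx=4.25,fy=4.25,interpolation=3))
E
```

```text
(no output)
```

View pics/c2.png

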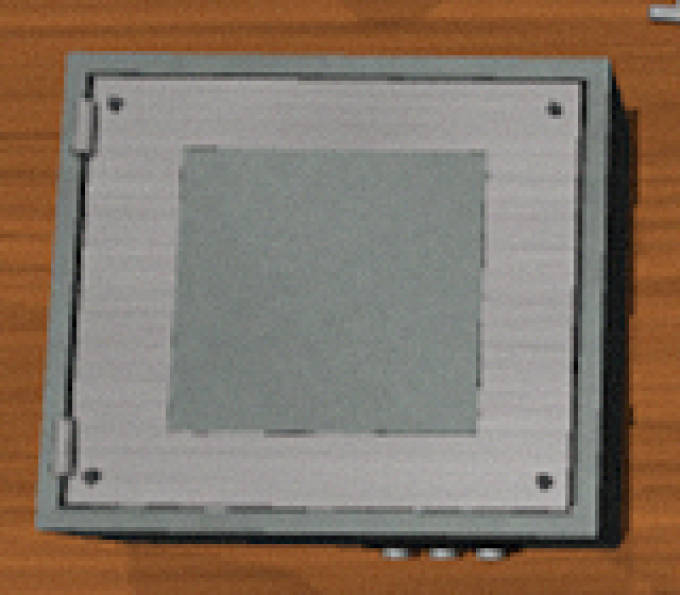

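```bash
cat >> h.py <<'E'
def fit(P,Q): # 2D rigid: local P -> world Q
    P=np.array(P,float);Q=np.array(Q,float)[:,:2];p=P-P.mean(0);q=Q-Q.mean(0)
    a=np.arctan2((p[:,0]*q[:,1]-p[:,1]*q[:,0]).sum(),(p*q).sum());R=np.array([[np.cos(a),-np.sin(a)],[np.sin(a),np.cos(a)]])
    t=Q.mean(0)-R@P.mean(0);return np.degrees(a),t,R,np.linalg.norm(P@R.T+t-Q,axis=1).round(1)
E
python3 - <<'E'
from h import *
d=load('t0')
px=lambda X,Y,s,x,y:((X+.5)/s-.5+x,(Y+.5)/s-.5+y)
W=[onz(d,*px(X,Y,4.25,88,115),121) for X,Y in[(67,53),(608,60),(598,537),(37,527)]]
yaw,t,R,e=fit([(135,153),(135,-153),(-135,-153),(-135,153)],W);print('machine',yaw,t,e)
for n,p in dict(press=(0,-118+0),nest_tongue_axis=(82,-30),body=(0,-30)).items():print(n,R@p+t)
W=[onz(d,*px(X,Y,4.4,335,145),50) for X,Y in[(33,330),(140,342),(138,374),(30,362)]]
W2=[onz(d,*px(X,Y,4.4,335,145),60) for X,Y in[(145,325),(305,338),(300,403),(140,388)]]
print(W,W2)
y,tb,Rb,e=fit([(105,9),(45,9),(45,-9),(105,-9),(45,17),(-45,17),(-45,-17),(45,-17)],np.array(W+W2)[:, :2][[1-1,1,2,3,4,5,6,7]]);
# image up=+x; tongue axis=+y -> bar +y side = -x world(down)
y2,tb2,Rb2,e2=fit([(105,-9),(45,-9),(45,9),(105,9),(45,-17),(-45,-17),(-45,17),(45,17)],np.array(W+W2)[:,:2]);print(y2,tb2,Rb2@[75,0]+tb2,e2)
a=load('s0')
print('scene proj check', [proj(a,np.r_[R@p+t,121]) for p in[(135,153),(135,-153),(-135,-153),(-135,153)]],proj(a,np.r_[Rb2@[105,0]+tb2,50]))
E
```

```text
machine -1.6191484655023825 [594.175 232.25 ] [0.6 1.6 0.3 2.1]
press [590.84082615 114.29711413]
nest_tongue_axis [675.29458835 199.9450099 ]
body [593.32732868 202.26197817]
[array([ 508.5, -194.2,   50. ]), array([ 500.6, -255. ,   50. ]), array([ 482.3, -253.1,   50. ]), array([ 490.2, -191.8,   50. ])] [array([ 509.1, -256. ,   60. ]), array([ 500.2, -346.2,   60. ]), array([ 463.5, -341.3,   60. ]), array([ 473.5, -251.6,   60. ])]
83.40410818887567 [ 486.68002785 -298.40178766] [ 495.29497215 -223.89821234] [1.2 0.3 0.7 1.3 0.5 2.1 1.1 1.5]
scene proj check [array([460.6, 237.1]), array([334.8, 248.1]), array([316.9, 174.8]), array([426. , 166.3])] [218.7 214.7]
```

The machine is at (594,232) with yaw −1.6°, so the press point is about (591,114). The bar tongue is at (495,−224) with axis 83.4°. Moving to the door with the fingers shut.

Call:
drive_tool --travel '[[0.022,0.041,0],[0.022,0.041,0],[0.022,0.041,0],[0.022,0.041,0],[0.022,0.041,0],[0.022,0.041,0],[0.022,0.041,0],[0.022,0.041,0],[0.022,0.041,0],[0.022,0.041,0],[0.022,0.041,0],[0.022,0.041,0]]' --rot '[[0,0,4],[0,0,4],[0,0,4],[0,0,4],[0,0,4],[0,0,4],[0,0,4],[0,0,4],[0,0,4],[0,0,4],[0,0,4],[0,0,4]]' --claw -1

```text
time: 1.3
eef_pos: [459.4, -126.4, 239.6]
eef_rot: [180.0, 0.0, 65.6]
ft_force: [0.6, -0.2, 0.0]
finger_gap: 0.6
finger_force: 0.0
```

Call:
drive_tool --travel '[[0.0165,0.03,0],[0.0165,0.03,0],[0.0165,0.03,0],[0.0165,0.03,-0.01],[0.0165,0.03,-0.01],[0.0165,0.03,-0.02],[0.0165,0.03,-0.02],[0.016,0.03,-0.025],[0,0,-0.003],[0,0,0]]' --rot '[[0,0,3],[0,0,3],[0,0,3],[0,0,3],[0,0,3],[0,0,3],[0,0,3],[0,0,2],[0,0,0],[0,0,0]]'

```text
time: 2.3
eef_pos: [589.5, 112.3, 150.0]
eef_rot: [-179.8, 0.0, 88.5]
ft_force: [0.5, -1.1, 0.4]
finger_gap: 0.3
finger_force: 0.0
```

Call:
drive_tool --travel '[[0.0,0.002,-0.002],[0,0,-0.001],[0,0,-0.001],[0,0,-0.001],[0,0,-0.001],[0,0,0]]' --rot '[[0,0,0],[0,0,0],[0,0,0],[0,0,0],[0,0,0],[0,0,0]]'

```text
time: 2.9
eef_pos: [590.7, 113.4, 145.8]
eef_rot: [180.0, 0.0, 88.4]
ft_force: [-0.5, -0.2, 1.2]
finger_gap: 0.4
finger_force: 0.5
```

Call:
drive_tool --travel '[[0,0,-0.001],[0,0,-0.001],[0,0,-0.001],[0,0,-0.001],[0,0,0]]' --rot '[[0,0,0],[0,0,0],[0,0,0],[0,0,0],[0,0,0]]'

```text
time: 3.4
eef_pos: [590.8, 113.6, 142.2]
eef_rot: [180.0, 0.0, 88.4]
ft_force: [-1.0, -2.6, 4.5]
finger_gap: 0.6
finger_force: 2.4
```

Call:
drive_tool --travel '[[0,0,-0.001],[0,0,-0.001],[0,0,0]]' --rot '[[0,0,0],[0,0,0],[0,0,0]]'

```text
time: 3.7
eef_pos: [590.8, 113.6, 140.1]
eef_rot: [180.0, 0.0, 88.4]
ft_force: [-1.9, -1.2, 4.6]
finger_gap: 0.3
finger_force: 2.5
```

Call:
drive_tool --travel '[[0,0,-0.0005],[0,0,-0.0005],[0,0,0]]' --rot '[[0,0,0],[0,0,0],[0,0,0]]'

```text
time: 4.0
eef_pos: [590.8, 113.6, 139.2]
eef_rot: [180.0, 0.0, 88.4]
ft_force: [-1.7, -2.0, 4.6]
finger_gap: 0.5
finger_force: 2.7
```

Call:
drive_tool --travel '[[0,0,-0.0005],[0,0,-0.0005],[0,0,0]]' --rot '[[0,0,0],[0,0,0],[0,0,0]]'

```text
time: 4.3
eef_pos: [590.8, 113.7, 138.6]
eef_rot: [180.0, 0.0, 88.4]
ft_force: [-1.3, -0.8, 8.2]
finger_gap: 0.5
finger_force: 3.9
```

Call:
drive_tool --travel '[[0,-0.002,0.01],[0,-0.02,0.02],[0,-0.04,0.025],[0,-0.04,0.025],[-0.01,-0.04,0.02],[-0.02,-0.04,0],[-0.02,-0.04,0],[-0.02,-0.04,0],[-0.02,-0.04,0],[-0.006,-0.036,0]]' --rot '[[0,0,0],[0,0,0],[0,0,0],[0,0,0],[0,0,0],[0,0,-1],[0,0,-1],[0,0,-1],[0,0,-1],[0,0,-1]]' --claw 0

```text
time: 5.3
eef_pos: [492.5, -226.0, 238.0]
eef_rot: [-180.0, 0.0, 83.3]
ft_force: [0.5, -0.6, 0.9]
finger_gap: 46.0
finger_force: 0.0
```

```bash
python3 - <<'E'
from h import *
a=shot('scene','s1');b=shot('top','t1')
cv2.imwrite('pics/v1.png',cv2.resize(np.hstack([a['color'][120:320,120:480],b['color'][100:300,60:420]])[:,:,::-1],(800,222)))
print(bot.sense()['eef_pos'])
E
```

```text
[ 492.60755809 -230.05744325  237.68044585]
```

View pics/v1.png

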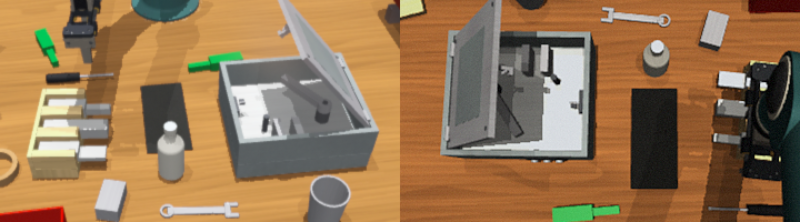

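The door is swinging open: the panel is upright over the hinge at crop pixel (475,75). The gripper is above the tongue, so I'll descend onto it.

Call:
drive_tool --travel '[[0.002,-0.002,-0.03],[0,0,-0.045],[0,0,-0.045],[0,0,-0.035],[0,0,-0.02],[0,0,-0.012],[0,0,-0.005],[0,0,0]]' --rot '[[0,0,0],[0,0,0],[0,0,0],[0,0,0],[0,0,0],[0,0,0],[0,0,0],[0,0,0]]'

```text
time: 6.2
eef_pos: [497.0, -225.7, 45.8]
eef_rot: [180.0, -0.0, 83.5]
ft_force: [-0.0, 0.7, -0.3]
finger_gap: 45.5
finger_force: 0.0
```

Call:
drive_tool --travel '[[0,0,0],[0,0,0],[0,0,0],[0,0,0],[0,0,0],[0,0,0]]' --rot '[[0,0,0],[0,0,0],[0,0,0],[0,0,0],[0,0,0],[0,0,0]]' --claw -1

```text
time: 6.8
eef_pos: [496.6, -226.3, 46.1]
eef_rot: [180.0, 0.0, 83.5]
ft_force: [-1.5, 0.3, 4.9]
finger_gap: 17.9
finger_force: 29.8
```

The gap of 17.9 mm matches the 18 mm tongue. Lifting.

Call:
drive_tool --travel '[[0,0,0.005],[0,0,0.01],[0,0,0.015],[0,0,0.02],[0,0,0.02],[0,0,0.02],[0,0,0.01],[0,0,0]]' --rot '[[0,0,0],[0,0,0],[0,0,0],[0,0,0],[0,0,0],[0,0,0],[0,0,0],[0,0,0]]'

```text
time: 7.6
eef_pos: [497.5, -226.4, 147.5]
eef_rot: [179.8, 0.1, 83.4]
ft_force: [0.1, -0.2, -3.0]
finger_gap: 17.8
finger_force: 29.8
```

```bash
python3 - <<'E'
from h import *
a=shot('scene','s2');s=bot.sense();print(s['moment'],s['ft_force'],s['eef_pos'])
cv2.imwrite('pics/v2.png',cv2.resize(a['color'][110:290,120:330][:,:,::-1],None,fx=2.8,fy=2.8,interpolation=3))
E
```

```text
[ 0.06643705 -0.08318245 -0.03425817] [ 0.58367307 -0.13494224 -2.51114433] [ 496.69421275 -226.26248478  146.27220721]
```

View pics/v2.png

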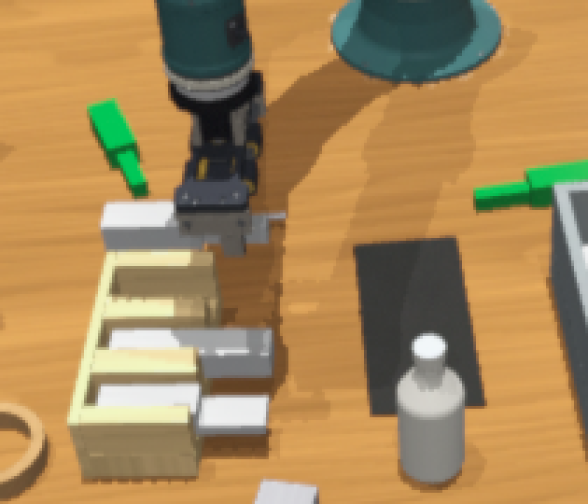

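The bar is held level, with its body at crop pixel (140,225). The fingertips reach 9 mm below the tongue's underside, though, which would hit the mat. I'll lower it back, regrip 11 mm higher and lift again.

Call:
drive_tool --travel '[[0,0,-0.02],[0,0,-0.03],[0,0,-0.025],[0,0,-0.012],[0,0,-0.007],[0,0,-0.004],[0,0,-0.001],[0,0,0]]' --rot '[[0,0,0],[0,0,0],[0,0,0],[0,0,0],[0,0,0],[0,0,0],[0,0,0],[0,0,0]]'

```text
time: 8.45
eef_pos: [497.0, -226.2, 47.2]
eef_rot: [179.9, 0.0, 83.5]
ft_force: [1.1, 0.2, -2.9]
finger_gap: 18.0
finger_force: 29.9
```

Call:
drive_tool --travel '[[0,0,-0.001],[0,0,0],[0,0,0],[0,0,0.005],[0,0,0.005],[0,0,0.001],[0,0,0]]' --rot '[[0,0,0],[0,0,0],[0,0,0],[0,0,0],[0,0,0],[0,0,0],[0,0,0]]' --claw 0

```text
time: 9.15
eef_pos: [496.8, -226.2, 57.1]
eef_rot: [180.0, 0.0, 83.5]
ft_force: [-0.4, -0.4, 0.4]
finger_gap: 46.0
finger_force: 0.0
```

Call:
drive_tool --travel '[[0,0,0],[0,0,0],[0,0,0],[0,0,0],[0,0,0],[0,0,0.002],[0,0,0.008],[0,0,0.02],[0,0,0.03],[0,0,0.03],[0,0,0.01]]' --rot '[[0,0,0],[0,0,0],[0,0,0],[0,0,0],[0,0,0],[0,0,0],[0,0,0],[0,0,0],[0,0,0],[0,0,0],[0,0,0]]' --claw -1

```text
time: 10.25
eef_pos: [498.1, -226.4, 159.8]
eef_rot: [179.7, 0.1, 83.5]
ft_force: [0.1, 0.2, -2.1]
finger_gap: 17.9
finger_force: 30.0
```

Swinging to the mat: shift (80,164) mm and turn −85°.

Call:
drive_tool --travel '[[0.008,0.016,0],[0.008,0.016,0],[0.008,0.016,0],[0.008,0.016,0],[0.008,0.017,0],[0.008,0.017,0],[0.008,0.017,0],[0.008,0.017,0],[0.008,0.017,0],[0.008,0.016,0],[0,0,0],[0,0,0]]' --rot '[[0,0,-5],[0,0,-8],[0,0,-8],[0,0,-8],[0,0,-8],[0,0,-8],[0,0,-8],[0,0,-8],[0,0,-8],[0,0,-8],[0,0,-5],[0,0,-3]]'

```text
time: 11.45
eef_pos: [576.2, -60.0, 155.7]
eef_rot: [180.0, 0.1, -1.6]
ft_force: [-0.7, -0.1, -1.4]
finger_gap: 18.0
finger_force: 30.0
```

```bash
python3 - <<'E'
from h import *
a=shot('scene','s3');s=bot.sense();print(s['eef_pos'],s['eef_rot'])
cv2.imwrite('pics/v3.png',cv2.resize(a['color'][110:320,180:480][:,:,::-1],None,fx=2.6,fy=2.6,interpolation=3))
E
```

```text
[576.12155408 -60.48832505 155.76078409] [ 1.79988136e+02  7.02259550e-02 -1.71364710e+00]
```

View pics/v3.png

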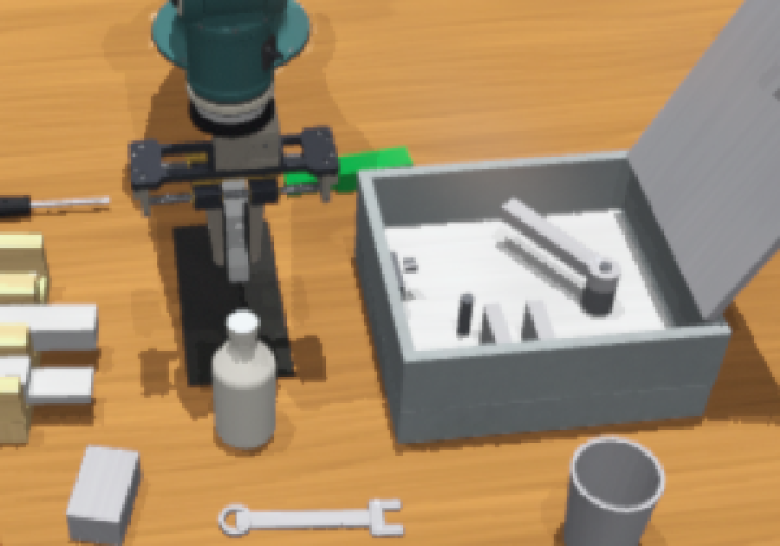

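The bar hangs over the mat with its tongue toward (240,260) and the machine is wide open. In it the arm is at (560,235), its pin at (605,268), and the cheeks are at (490–540,320). Lowering.

Call:
drive_tool --travel '[[0,0,-0.03],[0,0,-0.035],[0,0,-0.025],[0,0,-0.015],[0,0,-0.008],[0,0,-0.005],[0,0,-0.003],[0,0,-0.002],[0,0,-0.001],[0,0,0]]' --rot '[[0,0,0],[0,0,0],[0,0,0],[0,0,0],[0,0,0],[0,0,0],[0,0,0],[0,0,0],[0,0,0],[0,0,0]]'

```text
time: 12.5
eef_pos: [576.8, -61.1, 33.1]
eef_rot: [180.0, -0.0, -1.5]
ft_force: [0.1, 0.4, -2.7]
finger_gap: 17.5
finger_force: 30.0
```

Call:
drive_tool --travel '[[0,0,-0.001],[0,0,-0.001],[0,0,0]]' --rot '[[0,0,0],[0,0,0],[0,0,0]]'

```text
time: 12.8
eef_pos: [576.6, -61.1, 30.7]
eef_rot: [180.0, -0.0, -1.5]
ft_force: [-0.2, -0.2, -0.9]
finger_gap: 17.5
finger_force: 30.0
```

Call:
drive_tool --travel '[[0,0,0],[0,0,0],[0,0,0],[0,0,0.02],[0,0,0.03],[0,0,0.03],[-0.03,0,0.03],[-0.043,0.002,0.03],[-0.03,0,0.04],[-0.03,0,0.04],[-0.03,0,0],[0,0,0]]' --rot '[[0,0,0],[0,0,0],[0,0,0],[0,0,0],[0,0,0],[0,0,0],[0,0,0],[0,0,0],[0,0,0],[0,0,0],[0,0,0],[0,0,0]]' --claw 0.3

```text
time: 14.0
eef_pos: [413.0, -59.4, 250.5]
eef_rot: [179.9, -0.1, -1.6]
ft_force: [0.6, -0.7, 0.5]
finger_gap: 59.9
finger_force: 0.0
```

```bash
python3 - <<'E'
from h import *
a=shot('scene','s4');b=shot('top','t4');s=bot.sense();print(s['eef_pos'],s['eef_rot'])
A=cv2.resize(a['color'][160:280,220:320],(500,600),interpolation=3)
B=cv2.resize(b['color'][160:280,250:310],(300,600),interpolation=3)
cv2.imwrite('pics/v4.png',np.hstack([A,B])[:,:,::-1])
E
```

```text
[415.65520006 -59.27318082 249.70250166] [ 1.79971449e+02 -9.23360607e-02 -1.55657522e+00]
```

View pics/v4.png

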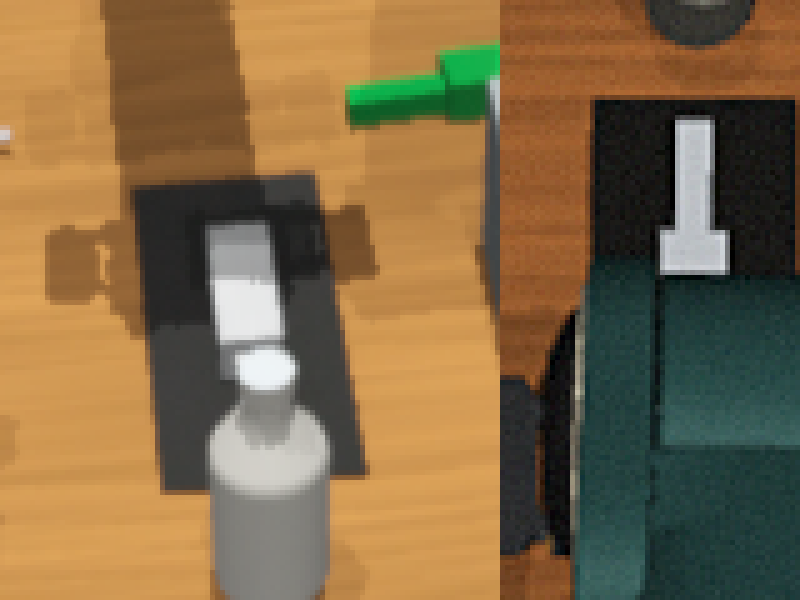

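The bar lies flat on the mat. In the right half of the crop, the tongue spans columns 676–714 and rows 119–231, with the shoulder at row 231. I'll measure it and also work out the machine numbers.

```bash
python3 - <<'E'
from h import *
d=load('t4');px=lambda X,Y:((X+.5)/5-.5+250,(Y+.5)/5-.5+160)
W=[onz(d,*px(*p),24) for p in[(176,119),(214,119)]]+[onz(d,*px(*p),34) for p in[(160,231),(229,231)]]
y,t,R,e=fit([(105,9),(105,-9),(45,17),(45,-17)],W);print('bar',y,t,R@[75,0]+t,e)
m=np.radians(-1.62);M=np.array([[np.cos(m),-np.sin(m)],[np.sin(m),np.cos(m)]]);T=np.array([594.2,232.2])
for p in[(3,-30),(78,-30)]:print(M@p+T)
# clean machine interior check: cheeks in top view of t4/ s4
for f in('t4','s4'):
  D=load(f);
  for x,y in[(52,-17),(112,-17),(52,-43),(112,-43)]:print(f,(x,y),proj(D,np.r_[M@(x,y)+T,100]))
c=load('t4')['color'][115:255,88:248];c2=load('s4')['color'][160:290,310:470]
cv2.imwrite('pics/v5.png',np.hstack([cv2.resize(c,(400,350),interpolation=3),cv2.resize(c2,(400,350),interpolation=3)])[:,:,::-1])
E
```

```text
bar -1.579904237145784 [503.7285115  -59.63217226] [578.7 -61.7] [0.9 1.  0.9 0.6]
[596.35068392 202.12717907]
[671.32070699 200.00688656]
t4 (52, -17) [175.2 163.7]
t4 (112, -17) [176.2 139.8]
t4 (52, -43) [185.9 163.9]
t4 (112, -43) [186.9 139.9]
s4 (52, -17) [381.5 224.6]
s4 (112, -17) [387.6 242. ]
s4 (52, -43) [371.4 225.4]
s4 (112, -43) [377.2 243. ]
```

View pics/v5.png

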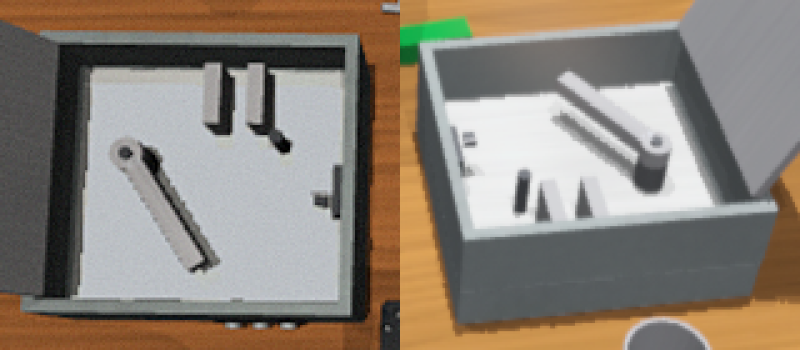

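```bash
python3 - <<'E'
from h import *
d=load('t4');px=lambda X,Y:((X+.5)/2.5-.5+88,(Y+.5)/2.5-.5+115)
m=np.radians(-1.62);M=np.array([[np.cos(m),-np.sin(m)],[np.sin(m),np.cos(m)]]);T=np.array([594.2,232.2])
for n,p in dict(piv=(125,152),tipL=(189,270),tipR=(203,262),mid=(196,266)).items():
  w=onz(d,*px(*p),104);print(n,w,M.T@(w[:2]-T))
E
```

```text
piv [617.1 302.2 104. ] [20.91190737 70.61941751]
tipL [501.8 238.8 104. ] [-92.54965417   3.98516166]
tipR [509.2 225.6 104. ] [-84.77944041  -9.00036021]
mid [505.5 232.2 104. ] [-88.66454729  -2.50759927]
```

Call:
drive_tool --travel '[[0.03,0,-0.04],[0.03,0,-0.04],[0.028,-0.0005,-0.04],[0,0,-0.04],[0,0,-0.03],[0,0,-0.02],[0,0,-0.006],[0,0,-0.003],[0,0,0],[0,0,0]]' --rot '[[0,0,0],[0,0,0],[0,0,0],[0,0,0],[0,0,0],[0,0,0],[0,0,0],[0,0,0],[0,0,0],[0,0,0]]'

```text
time: 15.1
eef_pos: [504.6, -59.6, 30.6]
eef_rot: [-180.0, -0.1, -1.5]
ft_force: [0.9, -0.0, 0.2]
finger_gap: 60.0
finger_force: 0.0
```

Call:
drive_tool --travel '[[0,0,0],[0,0,0],[0,0,0],[0,0,0],[0,0,0],[0,0,0.003],[0,0,0.01],[0,0,0.03],[0,0,0.04],[0,0,0.04],[0,0,0.03],[0,0,0]]' --rot '[[0,0,0],[0,0,0],[0,0,0],[0,0,0],[0,0,0],[0,0,0],[0,0,0],[0,0,0],[0,0,0],[0,0,0],[0,0,0],[0,0,0]]' --claw -1

```text
time: 16.3
eef_pos: [506.1, -59.9, 187.9]
eef_rot: [179.9, -0.5, -1.6]
ft_force: [0.3, -0.1, -2.4]
finger_gap: 34.1
finger_force: 30.0
```

Call:
drive_tool --travel '[[0.006,0.015,0],[0.012,0.035,0],[0.012,0.036,0],[0.013,0.036,0],[0.013,0.036,0],[0.012,0.036,0],[0.012,0.035,0],[0.008,0.022,0],[0.004,0.01,0],[0,0,0],[0,0,0]]' --rot '[[0,0,0],[0,0,0],[0,0,0],[0,0,0],[0,0,0],[0,0,0],[0,0,0],[0,0,0],[0,0,0],[0,0,0],[0,0,0]]'

```text
time: 17.4
eef_pos: [595.0, 199.5, 182.3]
eef_rot: [179.9, 0.1, -1.6]
ft_force: [0.7, -0.2, -2.4]
finger_gap: 33.6
finger_force: 30.0
```

```bash
python3 - <<'E'
from h import *
a=shot('scene','s6');b=shot('top','t6');s=bot.sense();print(s['eef_pos'],s['eef_rot'])
A=cv2.resize(a['color'][140:290,300:440],(400,429),interpolation=3)
B=cv2.resize(b['color'][110:260,90:230],(400,429),interpolation=3)
cv2.imwrite('pics/v6.png',np.hstack([A,B])[:,:,::-1])
E
```

```text
[595.38081388 199.05932175 182.85083019] [ 1.79914341e+02  4.19655257e-02 -1.68137341e+00]
```

View pics/v6.png

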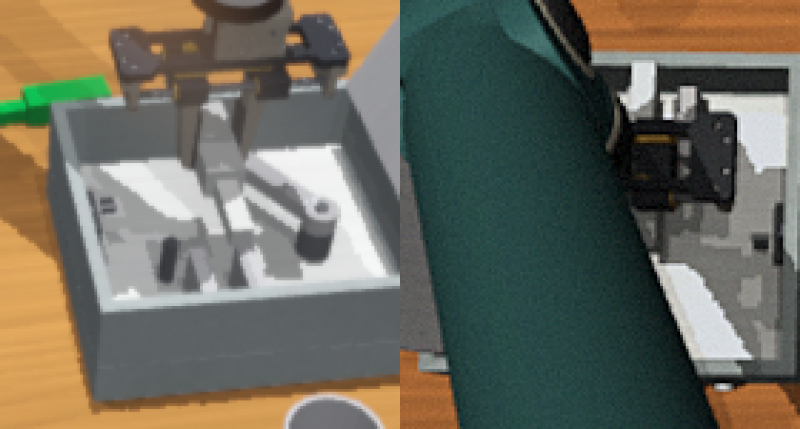

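The tenth picture shows the bar over the nest with its tongue heading between the cheeks, near left crop (230,265). From here I rely on numbers and force. Correcting by (+1,+3) mm and going down to just above the cheeks.

Call:
drive_tool --travel '[[0.001,0.003,-0.01],[0,0,-0.015],[0,0,-0.012],[0,0,-0.008],[0,0,-0.005],[0,0,0],[0,0,0],[0,0,0]]' --rot '[[0,0,0],[0,0,0],[0,0,0],[0,0,0],[0,0,0],[0,0,0],[0,0,0],[0,0,0]]'

```text
time: 18.3
eef_pos: [596.9, 204.6, 133.8]
eef_rot: [-180.0, -0.1, -1.5]
ft_force: [1.0, -0.0, -1.7]
finger_gap: 33.8
finger_force: 30.0
```

```bash
python3 - <<'E'
from h import *
a=shot('scene','s7');s=bot.sense();p=s['eef_pos'];print(p,s['eef_rot'],s['ft_force'])
# tongue end top edge vs cheek tops, along image row profiles
m=np.radians(-1.62);M=np.array([[np.cos(m),-np.sin(m)],[np.sin(m),np.cos(m)]]);T=np.array([594.2,232.2])
zt=p[2]-26.6+20
for q in[(105,9),(105,-9)]:print('tongue end pred',proj(a,np.r_[M@q+p[:2],zt]))
for q in[(112,-17),(112,-43),(112,-1),(112,-59)]:print('cheek',proj(a,np.r_[M@q+T,100]))
g=a['color'].mean(2).astype(int)
for r in range(226,250,2):print(r,g[r,362:402].tolist())
E
```

```text
[596.93894366 204.53215923 133.80961142] [-1.79977567e+02 -6.11280743e-02 -1.53619659e+00] [ 0.348453   -0.68526818 -2.43962135]
tongue end pred [388.1 233.4]
tongue end pred [380.7 234. ]
cheek [387.6 242. ]
cheek [377.2 243. ]
cheek [394.  241.5]
cheek [370.7 243.5]
226 [114, 121, 121, 121, 127, 128, 129, 134, 134, 137, 125, 119, 118, 112, 104, 109, 166, 232, 238, 238, 238, 238, 237, 218, 151, 134, 165, 213, 219, 219, 216, 175, 142, 137, 137, 138, 137, 138, 138, 136]
228 [165, 170, 155, 136, 130, 150, 153, 153, 153, 152, 145, 123, 118, 117, 108, 104, 142, 224, 237, 238, 238, 238, 238, 236, 215, 215, 208, 211, 219, 220, 220, 217, 176, 143, 138, 138, 138, 138, 139, 138]
230 [162, 171, 158, 114, 101, 142, 152, 153, 153, 153, 152, 138, 120, 117, 115, 105, 113, 179, 232, 238, 238, 238, 238, 238, 237, 228, 222, 220, 217, 220, 221, 221, 216, 159, 139, 139, 139, 138, 138, 138]
232 [139, 167, 166, 116, 95, 117, 149, 153, 152, 153, 153, 150, 127, 118, 117, 111, 102, 117, 188, 234, 238, 238, 238, 238, 238, 236, 225, 222, 221, 215, 209, 208, 207, 200, 150, 137, 137, 137, 137, 137]
234 [137, 14
[... 856 characters left out ...]
206, 205, 205, 203, 200, 199, 200, 198, 199, 200, 199, 199, 200, 200, 200, 200, 202, 203, 202, 202, 201, 201, 200, 199, 196, 197, 195, 192, 191]
244 [202, 202, 202, 202, 203, 205, 204, 204, 204, 204, 202, 203, 199, 198, 197, 195, 195, 194, 192, 192, 192, 190, 188, 186, 174, 169, 155, 153, 154, 153, 138, 133, 120, 118, 116, 111, 110, 110, 106, 104]
246 [188, 175, 171, 157, 154, 156, 154, 139, 135, 121, 118, 118, 112, 112, 111, 106, 105, 106, 101, 102, 101, 98, 97, 96, 97, 97, 96, 97, 97, 97, 96, 96, 97, 96, 96, 97, 97, 96, 97, 96]
248 [96, 96, 97, 97, 96, 96, 96, 96, 96, 97, 98, 97, 97, 97, 97, 96, 97, 96, 96, 97, 97, 98, 97, 98, 97, 97, 98, 98, 98, 98, 98, 97, 96, 96, 96, 96, 96, 96, 97, 97]
```

Call:
drive_tool --travel '[[-0.0006,-0.0026,0],[0,0,0],[0,0,0],[0,0,0],[0,0,0]]' --rot '[[0,0,0],[0,0,0],[0,0,0],[0,0,0],[0,0,0]]'

```text
time: 18.85
eef_pos: [596.0, 201.8, 133.2]
eef_rot: [-180.0, -0.0, -1.5]
ft_force: [-1.0, 0.6, -2.3]
finger_gap: 33.9
finger_force: 30.0
```

Call:
drive_tool --travel '[[0,0,-0.003],[0,0,-0.004],[0,0,-0.005],[0,0,-0.005],[0,0,-0.005],[0,0,-0.005],[0,0,0],[0,0,0]]' --rot '[[0,0,0],[0,0,0],[0,0,0],[0,0,0],[0,0,0],[0,0,0],[0,0,0],[0,0,0]]'

```text
time: 19.65
eef_pos: [595.9, 201.7, 106.0]
eef_rot: [180.0, 0.0, -1.5]
ft_force: [-0.4, -0.5, -2.1]
finger_gap: 34.1
finger_force: 30.0
```

No contact inside the cheeks. Continuing down.

Call:
drive_tool --travel '[[0,0,-0.004],[0,0,-0.005],[0,0,-0.005],[0,0,-0.005],[0,0,-0.004],[0,0,-0.003],[0,0,-0.001],[0,0,0],[0,0,0]]' --rot '[[0,0,0],[0,0,0],[0,0,0],[0,0,0],[0,0,0],[0,0,0],[0,0,0],[0,0,0],[0,0,0]]'

```text
time: 20.55
eef_pos: [596.1, 201.8, 79.3]
eef_rot: [-180.0, -0.0, -1.5]
ft_force: [0.0, 0.3, -1.4]
finger_gap: 33.8
finger_force: 30.0
```

Call:
drive_tool --travel '[[0,0,-0.001],[0,0,-0.001],[0,0,-0.0005],[0,0,0],[0,0,0]]' --rot '[[0,0,0],[0,0,0],[0,0,0],[0,0,0],[0,0,0]]'

```text
time: 21.05
eef_pos: [596.0, 201.8, 76.7]
eef_rot: [-180.0, -0.0, -1.5]
ft_force: [0.1, 0.1, -1.6]
finger_gap: 33.8
finger_force: 30.0
```

Call:
drive_tool --travel '[[0,0,-0.0006],[0,0,0],[0,0,0]]' --rot '[[0,0,0],[0,0,0],[0,0,0]]'

```text
time: 21.35
eef_pos: [596.0, 201.8, 76.4]
eef_rot: [-180.0, -0.0, -1.5]
ft_force: [-1.6, -0.5, 1.2]
finger_gap: 33.7
finger_force: 30.0
```

The bar is on the bed, so I'll release it and rise clear.

Call:
drive_tool --travel '[[0,0,0],[0,0,0],[0,0,0],[0,0,0],[0,0,0.01],[0,0,0.025],[0,0,0.04],[0,0,0.04],[0,0,0.03],[0,0,0]]' --rot '[[0,0,0],[0,0,0],[0,0,0],[0,0,0],[0,0,0],[0,0,0],[0,0,0],[0,0,0],[0,0,0],[0,0,0]]' --claw 0.1

```text
time: 22.35
eef_pos: [598.5, 203.0, 227.2]
eef_rot: [-179.8, -0.5, -1.5]
ft_force: [0.6, 0.3, 0.8]
finger_gap: 50.6
finger_force: 0.0
```

```bash
python3 - <<'E'
from h import *
m=np.radians(-1.62);M=np.array([[np.cos(m),-np.sin(m)],[np.sin(m),np.cos(m)]]);T=np.array([594.2,232.2]);P=np.array([20.9,70.6])
def c(th,gap=0):
  a=np.radians(th);u=np.array([np.cos(a),np.sin(a)]);t=np.array([-u[1],u[0]])
  return M@(P+112*u-(10+10*abs(t[0])+18*abs(t[1])+gap)*t)+T
s=bot.sense()['eef_pos'];print(s)
w=[s[:2],c(213.7,12)]+[c(x) for x in range(214,275,6)]
w=np.array(w);print(np.c_[w,np.vstack([[0,0],np.diff(w,axis=0)])].round(1))
E
```

```text
[598.5255134  203.02551527 227.21510181]
[[598.5 203.    0.    0. ]
 [499.6 278.7 -98.9  75.7]
 [506.2 268.    6.6 -10.8]
 [510.5 256.3   4.4 -11.6]
 [516.3 245.1   5.7 -11.3]
 [523.4 234.4   7.1 -10.7]
 [531.7 224.4   8.4  -9.9]
 [541.3 215.4   9.6  -9. ]
 [552.1 207.5  10.7  -7.9]
 [563.8 200.8  11.7  -6.7]
 [576.3 195.5  12.5  -5.3]
 [589.4 191.7  13.2  -3.8]
 [600.5 189.4  11.1  -2.3]]
```

Call:
drive_tool --travel '[[-0.03,0.02,0],[-0.03,0.025,0],[-0.025,0.02,0],[-0.012,0.011,0],[0,0,0],[0,0,-0.03],[0,0,-0.03],[0,0,0],[0,0,0]]' --rot '[[0,0,0],[0,0,0],[0,0,0],[0,0,0],[0,0,0],[0,0,0],[0,0,0],[0,0,0],[0,0,0]]' --claw -1

```text
time: 23.25
eef_pos: [500.1, 276.7, 161.0]
eef_rot: [180.0, 0.0, -1.6]
ft_force: [-0.1, 0.2, 0.4]
finger_gap: 0.6
finger_force: 0.0
```

Call:
drive_tool --travel '[[0,0.002,-0.015],[0,0,-0.02],[0,0,-0.01],[0,0,-0.004],[0,0,0],[0,0,0]]' --rot '[[0,0,0],[0,0,0],[0,0,0],[0,0,0],[0,0,0],[0,0,0]]'

```text
time: 23.85
eef_pos: [499.4, 280.1, 112.7]
eef_rot: [-180.0, -0.1, -1.5]
ft_force: [-0.5, -0.8, -0.1]
finger_gap: 0.3
finger_force: 0.0
```

Now push along the arc.

Call:
drive_tool --travel '[[0.003,-0.006,0],[0.0035,-0.006,0],[0.002,-0.006,0],[0.0025,-0.006,0],[0.003,-0.006,0],[0.003,-0.0055,0],[0.0035,-0.0055,0],[0.0035,-0.005,0],[0.004,-0.005,0],[0.004,-0.005,0]]' --rot '[[0,0,0],[0,0,0],[0,0,0],[0,0,0],[0,0,0],[0,0,0],[0,0,0],[0,0,0],[0,0,0],[0,0,0]]'

```text
time: 24.85
eef_pos: [531.2, 223.4, 112.0]
eef_rot: [180.0, 0.0, -1.5]
ft_force: [-0.1, 1.2, -0.2]
finger_gap: 0.3
finger_force: 0.6
```

Call:
drive_tool --travel '[[0.005,-0.004,0],[0.005,-0.004,0],[0.005,-0.004,0],[0.006,-0.004,0],[0.006,-0.0035,0],[0.006,-0.003,0],[0.006,-0.003,0],[0.006,-0.0025,0],[0,0,0]]' --rot '[[0,0,0],[0,0,0],[0,0,0],[0,0,0],[0,0,0],[0,0,0],[0,0,0],[0,0,0],[0,0,0]]'

```text
time: 25.75
eef_pos: [577.0, 194.8, 112.0]
eef_rot: [180.0, -0.0, -1.6]
ft_force: [-0.3, -0.5, -0.2]
finger_gap: 0.3
finger_force: 0.0
```

Call:
drive_tool --travel '[[0.004,-0.001,0],[0.004,-0.001,0],[0.003,-0.001,0],[0.002,0,0],[0,0,0]]' --rot '[[0,0,0],[0,0,0],[0,0,0],[0,0,0],[0,0,0]]'

```text
time: 26.25
eef_pos: [589.3, 192.6, 112.1]
eef_rot: [180.0, -0.0, -1.5]
ft_force: [0.1, -0.1, 0.8]
finger_gap: 0.8
finger_force: 0.0
```

Call:
drive_tool --travel '[[0.002,0,0],[0.002,0,0],[0.002,0,0],[0,0,0]]' --rot '[[0,0,0],[0,0,0],[0,0,0],[0,0,0]]'

```text
time: 26.65
eef_pos: [592.7, 192.4, 111.9]
eef_rot: [179.9, 0.3, -1.5]
ft_force: [-8.1, -1.9, 5.8]
finger_gap: 0.5
finger_force: 3.9
```

The arm has met its stop: −8 N at x = 592.7, where about 593 was expected. Backing off, rising and moving clear for a check.

Call:
drive_tool --travel '[[0.0005,0,0],[0,0,0],[-0.01,0,0],[-0.015,0,0.01],[0,0,0.04],[0,0,0.05],[0,0,0.04],[0,-0.04,0],[0,-0.05,0],[0,-0.05,0],[0,-0.05,0],[0,-0.05,0]]' --rot '[[0,0,0],[0,0,0],[0,0,0],[0,0,0],[0,0,0],[0,0,0],[0,0,0],[0,0,0],[0,0,0],[0,0,0],[0,0,0],[0,0,0]]'

```text
time: 27.85
eef_pos: [570.6, -49.1, 252.6]
eef_rot: [180.0, -0.1, -1.5]
ft_force: [1.5, -0.5, 0.4]
finger_gap: 0.3
finger_force: 0.0
```

Call:
drive_tool --travel '[[0,-0.05,0],[0,-0.05,0],[-0.02,-0.03,0],[0,0,0],[0,0,0]]' --rot '[[0,0,0],[0,0,0],[0,0,0],[0,0,0],[0,0,0]]'

```text
time: 28.35
eef_pos: [550.4, -177.7, 252.3]
eef_rot: [180.0, -0.1, -1.6]
ft_force: [1.1, 0.8, -0.2]
finger_gap: 0.6
finger_force: 0.0
```

```bash
python3 - <<'E'
from h import *
b=shot('top','t8');s=bot.sense();print(s['eef_pos'],s['ft_force'],s['time'])
d0=load('t4')
m=np.radians(-1.62);M=np.array([[np.cos(m),-np.sin(m)],[np.sin(m),np.cos(m)]]);T=np.array([594.2,232.2])
# rectified machine-plane map at arm-top height: 5 mm cells, rows x, cols y
def samp(d,z,xs,ys):
  g=cv2.cvtColor(d['color'],cv2.COLOR_RGB2GRAY).astype('f4')
  uv=np.array([[proj(d,np.r_[M@(x,y)+T,z]) for y in ys] for x in xs],'f4')
  return cv2.remap(g,uv[...,0],uv[...,1],1).astype(int)
print('arm top z104: rows y 60..-70, cols x -10..52 step 4')
print(samp(b,104,range(-10,54,4),range(60,-75,-15)).T)
print('body top z80: rows x, cols y -60..0 step 4')
print(samp(b,80,range(-54,10,6),range(-60,4,4)))
print('tongue z70'); print(samp(b,70,range(44,130,6),range(-60,4,4)))
print('before tongue'); print(samp(d0,70,range(44,130,6),range(-60,4,4)))
E
```

```text
[ 550.9671873  -176.32356351  252.37448705] [ 0.77967825  0.69648349 -0.07425442] 28.4
arm top z104: rows y 60..-70, cols x -10..52 step 4
[[217 191  26  35  70 178 203 212 200 201 187 212 218 219 217 217]
 [217 178  48   7  15 120 191 185 180 174 202 218 219 217 219 219]
 [210 207 210 189  37 112 190 188 182 173 196 219 216 220 216 220]
 [208 206 209 197  39 107 195 187 188 176 191 219 219 219 218 216]
 [207 206 217 142  50 102 197 191 189 180 196 219 218 218 219 220]
 [209 209 220 141  47  97 201 194 191 182 185 223 193  41  36 102]
 [216 218 215 214 170  95 208 194 195 189 188 219 226 183 161 156]
 [216 217 218 218 171  89 208 196 196 197 184 221 219 218 204 146]
 [135 151 172 119  53  49 104 102 100 108 118 125 179  36  40  61]]
body top z80: rows x, cols y -60..0 step 4
[[217 218 218 219 218 218 217 218 218 220 217 217 219 216 218 217]
 [219 221 191 196 184 185 202 204 204 192 207 220 217 216 214 218]
 [222 166  27  86 141 138 135 144 143 145 146 171 212 218 216 217]
 [224 180  21 122 231 221 219 216 219 219 218 218 218 219 215 214]
 [226 181  34 129 229 216 217 217 217 218 217 
[... 1760 characters left out ...]
 182  35  30  32 114 170 162]
 [ 26  25 107 169 162 163 170 192 198 122  41  33  24 108 169 159]
 [ 24  19  97 171 163 163 173 194 195 120  43  29  33 122 168 164]
 [ 25  21  93 168 165 162 172 194 199 128  31  28  29 118 167 159]
 [ 20  21 116 169 163 162 170 194 196 143  33  31  27 125 166 162]
 [ 25  21 109 170 167 161 174 189 192 154  34  27  22 120 168 160]
 [ 30  21 104 171 164 160 171 186 191 161  32  25  20 117 168 161]
 [ 83  33 103 170 162 162 174 191 189 189 166  53  17 130 165 159]
 [104  68  96 170 162 164 140  90  97  98 111  98  28 122 162 162]
 [ 29  26  67 120 120 109  86  28  27  25  28  27  27  78 104  95]
 [ 30  30  31  30  29  29  30  30  31  31  31  31  30  27  29  28]]
```

The figures fit: the body's edges are at y ≈ −47 and x ≈ −42, as they should be when seated, and the arm is square across the bar. Handing in.

```bash
python3 -c "
from h import *
print(workorder.job_done())"
```

```text
the job is handed in; nothing more can be done
None
```

I handed the job in at about 28 s. The door is open, the stepped bar is seated in the nest (measured from the top camera), and the hold-down arm is at its stop; the hand-in call returned no verdict.

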